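# Pack the runway wedges head to tail

## Robot

A 6-joint arm with a two-finger parallel gripper is mounted at the origin on a cart in front of the work surface, level with it; the furniture and walls round the work are solid. World frame = base frame: x ahead of the robot, y to its left, z up, the work surface at z = 0. Lengths are in m, angles in rad, forces in N, time in s.
With the tool pointing down it reaches from about 0.35 to 0.975 m from the base axis. Payload 4.9 kg.
Tool frame: the origin (TCP) lies at the very end of the fingers, on their centre line; the grasp point (between the pads) lies 19 mm behind it; z points along the fingers, y is the line along which they close (so a half turn about z gives the same grasp; the last joint's range is limited). The gripper opens to 85 mm and grips with 20 to 120 N. Pads are 22 mm wide; open, the fingers measure 114 mm over their backs; the gripper's body (76 mm by 85 mm) begins 54 mm behind the grasp point. The pads swing forward as they close: fully open they stand 13 mm farther back than shut.
Start: joints at [-1.23, 0.053, 1.613, -0, 1.476, -0.119], TCP at [0.277, -0.56, 0.231] pointing down, gripper open.
Joint ranges: [-3.01, 3.01], [-1.01, 2.22], [0.06, 2.58], [-1.02, 4.17], [0.09, 2.62], [-3.14, 3.14]. Speed limits (rad/s): [2.57, 2.57, 3.14, 3.14, 3.14, 3.14].

## Interface

Orientations are given as a unit quaternion [w, x, y, z].
In Python, from plant import state, optics, ticket, nets gives the robot as it stands. The module is installed in compiled form; this text tells all that it offers.
- The arm moves only by the shell command python3 -m inch 'ROWS' [OPENING]. ROWS is JSON, a list of rows, each an object of numbers: "dx", "dy", "dz": the shift along the tool's x, y, z as a fraction of full scale; "rx", "ry", "rz": the turn, a rotation vector about the tool's x, y, z as a fraction of full scale. In form: [{"dx": .., "dy": .., "dz": .., "rx": .., "ry": .., "rz": ..}, ...]. A call has 1 to 5 rows; each row is the pose to reach, as a shift and turn from the pose commanded when the call began, along the tool's axes at that moment; what a row does not reach only later rows make up. Full scale, the value 1, is 0.8 m for a shift and 1.5 rad for a turn. A row lasts 1/10 s, in which the tool goes at most 50 mm and 8.59 degrees, less where a joint would pass 70% of its speed; a pose out of reach is approached as far as the arm can. A call with a number of a shift or a turn outside -1 to 1 is refused whole. A call with a gripper value outside its range is refused whole. OPENING is the opening, from -1 (shut) to 1 (fully open), set as the call begins (- or left out, the last holds). The fingers move at their own pace and stop on an object; the grip force is fixed at half the most. Time passes only in rows, so rows that repeat a pose let the fingers close. It gives the time, the measured TCP pose, the force, the opening and the grip force at its end, in the units of the state.
- state(): the state, without advancing time (a new reading comes with each control period).
- optics.grab_frame(name): name is "scene" or "top" or "wrist"; returns the picture (480x640x3 uint8, red, green, blue); there is no depth.
- optics.camera_info(name): a dict with "fx", "fy", "cx", "cy" (pixels), "k1" (the pictures are not rectified: a ray, as slopes to the right and down, at radius r is drawn at 1 + k1 r^2 times it, then the intrinsics apply), "R" (3x3) and "t" (3): a world point X has camera coordinates R X + t. Camera axes: x right, y down, z forward; pixel columns grow to the right and rows downward; lengths in m; the calibration is good to about 2 mm. A picture is of the moment at which its call begins: read the wrist's pose just before it. camera_info takes no time and is no camera call; for the wrist camera it gives the pose at the moment of the call.
- ticket.job_done(): hands the job in; it is judged then, once.
Trained networks look in the newest picture that a camera, given by its name, has taken for a name from the list of things; names that differ only in an ending like _2 or _b are one class to them, and where a whole thing is asked for, a point or a joint stands for the part that bears it (a point fixed in the world has none). Each returns a list of dicts, best first, with "confidence" (0 to 1); they miss things now and then, are a little off and sometimes report something else, mostly with a low value. They report only what shows in the picture. A call takes as long as a camera call. They do not tell look-alikes from the thing itself.
- nets.boxes_of(camera, name): "bbox" ([centre column, centre row, width, height] in pixels, round what is visible of it).
- nets.outline_of(camera, name): "pixels" (480x640 bool, what is visible of it) and "bbox" ([centre column, centre row, width, height] in pixels, round what is visible of it).
The state is a dict: "time": time; "joint_pos": joint angles; "joint_vel": joint speeds; "joint_efforts": joint torques, N m; "tool_pos": TCP position; "tool_rot": TCP orientation; "contact_force": force on the tool from outside, world axes, zero at the start; "ft_torque": the same for the moment, N m; "gripper_width": opening from 0.0 (shut) to 1.0 (fully open); "grasp_force": force on a finger pad.
Only numpy, scipy, OpenCV 4.12 (cv2) and the standard library are available. Lean on these libraries where they do the work, as an engineer would, in place of code of your own. Each camera call takes 0.05 s, during which the arm holds its last target. There are 200 camera calls.

## Task

Pack the three loose wooden wedges into the wedge tray beside the one that is already in it, thick end next to thin end in turn, so that all four lie flat and straight side by side. Push every wedge fully home against the tray's back stop so that no end sticks out at the open front. Do not knock over or shift the jars, the beaker and the wash bottle.

Things in the scene. Friction and masses are not known exactly. Their poses are not given: they have to be found in the camera images.
- tray: varnished wooden tray with dark raised edges, fixed on the bench. Inside 100 x 100 mm: holds four wedges side by side (96 mm, 4 mm to spare across). Origin: middle of the inside, on the underside at bench level; floor top 6 mm above it. x points from the open front to the back stop, y left, z up. Side edges: inner faces at y = +50 and -50 mm, from x = -50 to +59 mm
- tray_stop (a point): middle of the back stop's inner face at floor height, at (50, 0, 6) mm of the tray: the stop is 9 mm thick; stop and side edges rise 22 mm above the floor, so 30 mm high wedges stand 8 mm proud
- tray_mouth (a point): middle of the open front at floor height, at (-50, 0, 6) mm of the tray. From here the flat floor runs on, 118 mm wide, to x = -113 mm, then a hand slot 55 mm wide in a 96 mm wide carrying tongue, to x = -151 mm
- tray_left (a point): the leftmost of the four places, at (0, 36, 6) mm of the tray: packed wedges have their origins at x = 0 and about y = 36, 12, -12, -36 mm, their x axes pointing to front, back, front, back. There is no room for fingers beside a wedge packed between two neighbours, so ends are pushed. A wedge put in thin end first spreads its neighbours as it goes in
- wedge_a: varnished beech wedge lying on its side, 100 long, 30 high, 60 g: from above a right-angled taper, 32 mm wide at the thick end, 16 at the thin. Origin: mid length, underside, 12 mm from the straight face. x points from thick (-50 mm) to thin end (+50), z up. It starts at the tray's left, thick end to the back, straight face left, 12 to 35 mm short of the stop, a little askew
- wedge_a_thick (a point): middle of the 32 x 30 mm thick end face of wedge_a, at (-50, 4, 15) mm of it. On each wedge the straight long face with the black plastic strip is at y = -12 mm; the sloping one, with scale marks along it, runs from y = +20 mm at the thick end to +4 mm at the thin end (9.1 degrees)
- wedge_b: one of three loose wedges lying on the bench, same shape, size and axes as wedge_a (100 x 32 tapering to 16 x 30 mm), any heading
- wedge_b_thick (a point): middle of the 32 x 30 mm thick end face of wedge_b, at (-50, 4, 15) mm of it
- wedge_c: one of three loose wedges lying on the bench, same shape, size and axes as wedge_a (100 x 32 tapering to 16 x 30 mm), any heading
- wedge_c_thick (a point): middle of the 32 x 30 mm thick end face of wedge_c, at (-50, 4, 15) mm of it
- wedge_d: one of three loose wedges lying on the bench, same shape, size and axes as wedge_a (100 x 32 tapering to 16 x 30 mm), any heading
- wedge_d_thick (a point): middle of the 32 x 30 mm thick end face of wedge_d, at (-50, 4, 15) mm of it
- jar: specimen jar with yellow screw lid, 51 mm across, 59 mm high, loose; origin at the centre of its underside, z up. A bystander
- beaker: small clear beaker, 55 x 61 mm, 68 mm high, loose; origin at the centre of its underside, z up. A bystander
- wash_bottle: white wash bottle with red cap and spout, 63 x 95 mm, 197 mm high, loose; origin on its underside, about 16 mm off the bottle's axis, z up. A bystander
Mind the look-alikes: they are no part of the job. What is shaped like the wedge_a but orange or pink is not meant.

How it is judged:
By the outcome, as a careful person would: the job done as asked, in the order asked, and still so for the second after the job is handed in, with the robot touching nothing.
It also fails if it takes over 72 s, if anything falls off the work surface, if the arm or the gripper's body presses on something with over 40 N, if the wrist force passes 120 N, or if a joint passes its speed limit or range.

## Working session

There is one attempt and no reset: what is moved stays moved. The work goes in short steps, Python scripts to look and compute and a shell command to move; the robot and the scene stay as the last step left them, time stands still between calls to the robot, and variables do not carry over. Pictures are saved under pics/ and viewed, at most 10 in all, crops included, and the job is handed in when it is done.

```bash
mkdir -p pics; cat > h.py <<'E'
import numpy as np, cv2
from plant import state, optics, ticket, nets
def ray(ci,u,v):
    x=(u-ci['cx'])/ci['fx'];y=(v-ci['cy'])/ci['fy'];d=np.array([x,y]);p=d.copy()
    for _ in range(20): p=d/(1+ci['k1']*(p@p))
    R=np.array(ci['R']);t=np.array(ci['t']);return -R.T@t, R.T@np.array([p[0],p[1],1])
def atz(ci,u,v,z):
    o,d=ray(ci,u,v);return (o+d*(z-o[2])/d[2])
def proj(ci,X):
    R=np.array(ci['R']);c=np.atleast_2d(X)@R.T+np.array(ci['t']);p=c[:,:2]/c[:,2:]
    p=p*(1+ci['k1']*(p**2).sum(1,keepdims=True));return p*[ci['fx'],ci['fy']]+[ci['cx'],ci['cy']]
def save(n,im): cv2.imwrite('pics/'+n,im[:,:,::-1])
E
python3 - <<'E'
from h import *
s=state();print(s)
for c in ('top','scene'):
    im=optics.grab_frame(c);save(c+'0.png',im);ci=optics.camera_info(c);print(c,ci['t'],ray(ci,320,240))
    for n in ('wedge_a','tray','jar','beaker','wash_bottle'):
        for o in nets.outline_of(c,n):
            m=o['pixels'].astype(np.uint8);cs,_=cv2.findContours(m,0,2)
            q=max(cs,key=cv2.contourArea) if cs else None
            col=im[o['pixels']].mean(0).round()
            print(c,n,round(o['confidence'],2),np.round(o['bbox']),col,m.sum(),end=' ')
            z={'wedge_a':.03,'tray':.028}.get(n,.0)
            if q is not None and c=='top':
                pts=np.array([atz(ci,*p,z)[:2] for p in cv2.approxPolyDP(q,3,True)[:,0].astype(float)]);print(pts.round(3).tolist())
            else: print()
E
```

```text
{'time': 0.0, 'joint_pos': array([-1.22999172e+00,  5.33569833e-02,  1.61430316e+00, -6.66106052e-06,
        1.47598803e+00, -1.19008336e-01]), 'joint_vel': array([-0.00078476,  0.00168781,  0.00129255,  0.00105884,  0.00065943,
       -0.00076392]), 'joint_efforts': array([-1.16378660e-04, -3.93680549e+01, -3.70175958e+01, -1.52714742e-04,
        7.12100606e-03, -3.64584992e-06]), 'tool_pos': array([ 0.27714681, -0.55949546,  0.23005746]), 'tool_rot': array([-1.02107890e-03,  9.73687127e-01,  2.27886645e-01, -1.17037984e-04]), 'contact_force': array([ 0.15904438,  1.17767333, -0.71847643]), 'ft_torque': array([-0.03835854,  0.01976433, -0.01810079]), 'grasp_force': 0.0, 'gripper_width': 0.9967434562882749}
top [-0.00766495  0.54158716  1.45025628] (array([0.42566262, 0.00971996, 1.48840033]), array([ 0.06208355, -0.01001188, -0.99818984]))
top wedge_a 0.98 [220. 201.  38.  32.] [119. 104.  68.] 387 [[0.635, 0.279], [0.61, 0.28], [0.57, 0.199], [0.582, 0.197]]
top wedge_a 0.87 [333. 226.  19.  38.] [115. 100.  65.] 386 [[0.605, -0.022], [0.592, -0.005], [0.508, -0.046], [0.518, -0.
[... 1547 characters left out ...]
7.  24.] [72. 57. 37.] 531 
scene wedge_a 0.94 [229. 282.  56.  27.] [68. 58. 42.] 928 
scene wedge_a 0.75 [275. 334.  40.  46.] [116.  93.  63.] 998 
scene wedge_a 0.68 [305. 281.  53.  26.] [123.  68.  12.] 920 
scene wedge_a 0.65 [402. 193.  40.  13.] [60. 51. 38.] 472 
scene wedge_a 0.56 [379. 275.  16.  39.] [124.  79.  92.] 566 
scene wedge_a 0.53 [338. 225. 100.  46.] [87. 57. 33.] 2280 
scene tray 0.68 [340. 223.  98.  46.] [86. 56. 31.] 2173 
scene tray 0.27 [330. 228.  45.  24.] [73. 57. 37.] 571 
scene jar 0.96 [207. 326.  35.  42.] [126. 125.  44.] 1045 
scene beaker 0.6 [428. 210.  24.  36.] [119. 118. 112.] 731 
scene wash_bottle 0.91 [332. 158.  27.  78.] [103.  92.  84.] 1227
```

View pics/top0.png

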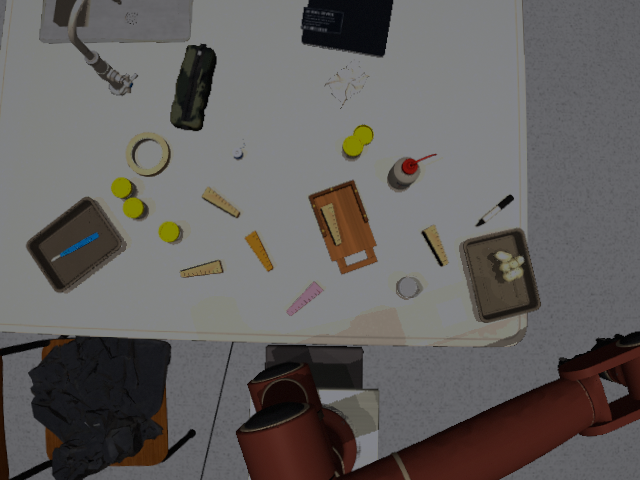

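Top view: tray at about (343,226), open front toward the robot. Beech wedges lie at (220,201), (203,268) and (436,249), and wedge_a is in the tray at (332,224). The orange wedge (259,253) and pink wedge (305,298) are the look-alikes.

```bash
cat >> h.py <<'E'
from scipy.optimize import minimize
from scipy.spatial.transform import Rotation as Ro
def box(x0,x1,y0,y1,z0,z1): return np.array([[x,y,z] for x in(x0,x1) for y in(y0,y1) for z in(z0,z1)])/1e3
W=[np.array([[x,y,z] for x,y in((-50,-12),(50,-12),(50,4),(-50,20)) for z in(0,30)])/1e3]
T=[box(-113,59,-59,59,0,6),box(-151,-113,-48,48,0,6),box(50,59,-59,59,0,28),box(-50,59,50,59,0,28),box(-50,59,-59,-50,0,28)]
def render(ci,parts,p,z0,S=4,off=(0,0),sh=(480,640)):
    c,s=np.cos(p[2]),np.sin(p[2]);R=np.array([[c,-s,0],[s,c,0],[0,0,1]])
    m=np.zeros(sh,np.uint8)
    for P in parts:
        q=(proj(ci,P@R.T+[p[0],p[1],z0])+.5-off)*S-.5
        cv2.fillConvexPoly(m,cv2.convexHull(np.round(q*16).astype(np.int32)),1,shift=4)
    return m
def fit(ci,mask,parts,p0,z0=0):
    ys,xs=np.nonzero(mask);a=np.array([xs.min()-25,ys.min()-25]);w=np.array([xs.max()+26,ys.max()+26])-a
    S=6 if w.max()<150 else 2
    A=np.float32([[1,0,-a[0]],[0,1,-a[1]]])
    crop=cv2.warpAffine(mask.astype(np.uint8),A,(int(w[0]),int(w[1])))
    big=cv2.resize(crop*255,None,fx=S,fy=S,interpolation=cv2.INTER_LINEAR)>127
    def cost(v):
        r=render(ci,parts,[v[0]/100,v[1]/100,v[2]/10],z0,S,a,big.shape)>0
        return 1-(r&big).sum()/max((r|big).sum(),1)
    v0=np.array([p0[0]*100,p0[1]*100,p0[2]*10]);b=None
    for k in (1,.3):
        st=v0 if b is None else b.x
        b=minimize(cost,st,method='Nelder-Mead',options=dict(initial_simplex=[st]+[st+k*e for e in np.eye(3)],xatol=.005,fatol=1e-4))
    return np.array([b.x[0]/100,b.x[1]/100,b.x[2]/10]),1-b.fun
def fitw(ci,mask,z0=0):
    ys,xs=np.nonzero(mask);c0=atz(ci,xs.mean(),ys.mean(),z0+.015)[:2]
    d=np.array([atz(ci,x,y,z0+.015)[:2] for x,y in zip(xs[::3],ys[::3])])-c0
    e=np.linalg.eigh(d.T@d)[1][:,-1];h=np.arctan2(e[1],e[0])
    return max((fit(ci,mask,W,[*c0,h+k],z0) for k in(0,np.pi)),key=lambda r:r[1])
def plan(x,y,z,yaw):
    s=state();w,a,b,c=s['tool_rot'];R=Ro.from_quat([a,b,c,w])
    d=R.inv().apply(np.array([x,y,z])-s['tool_pos'])
    Rt=Ro.from_euler('z',yaw)*Ro.from_euler('x',np.pi);r=(R.inv()*Rt).as_rotvec()
    print('d',(d/.8).round(4),'r',(r/1.5).round(4),'rows',round(np.linalg.norm(d)/.05,1),round(np.linalg.norm(r)/.15,1))
E
python3 - <<'E'
from h import *
ci=optics.camera_info('top')
im=optics.grab_frame('top')
for o in nets.outline_of('top','wedge_a'):
    c=im[o['pixels']].mean(0)
    p,i=fitw(ci,o['pixels'],0.006 if abs(o['bbox'][0]-333)<5 else 0);print('wedge',np.round(o['bbox'][:2]),c.round(),p.round(4),np.degrees(p[2]).round(1),round(i,2))
o=nets.outline_of('top','tray')[0]
print('tray',fit(ci,o['pixels'],T,[.56,-.05,.39]))
s=state();w,a,b,c=s['tool_rot'];R=Ro.from_quat([a,b,c,w]);wc=optics.camera_info('wrist');o,d=ray(wc,320,240)
print('cam in tool',R.inv().apply(o-s['tool_pos']),R.inv().apply(d),wc['fx'])
plan(.5,-.25,.25,.46)
E
```

```text
wedge [201. 266.] [113.  99.  68.] [0.437  0.2862 1.8668] 107.0 0.92
wedge [332. 223.] [111.  95.  61.] [ 0.5551 -0.0324 -2.7359] -156.8 0.93
wedge [221. 202.] [118. 103.  68.] [0.602  0.2401 4.2154] 241.5 0.89
wedge [258. 251.] [124.  88.  28.] [ 0.4856  0.1421 -2.5175] -144.2 0.95
wedge [305. 299.] [126.  99. 112.] [0.372  0.0333 2.4222] 138.8 0.92
wedge [437. 246.] [100.  87.  57.] [ 0.509  -0.2912 -2.6304] -150.7 0.84
tray (array([ 0.59320328, -0.04788603,  0.37336593]), np.float64(0.8351545043326611))
cam in tool [ 0.08317635  0.00045835 -0.14247511] [-0.3506423  -0.0010485   0.93682225] 369.3758370166866
d [ 0.4214 -0.2238 -0.0233] r [ 0.      0.     -0.0001] rows 7.6 0.0
```

```bash
R='x'; python3 -m inch '[{"dx":0.572,"dy":-0.413,"dz":-0.025,"rz":0.058},{"dx":0.572,"dy":-0.413,"dz":-0.025,"rz":0.058},{"dx":0.572,"dy":-0.413,"dz":-0.025,"rz":0.058},{"dx":0.572,"dy":-0.413,"dz":-0.025,"rz":0.058},{"dx":0.572,"dy":-0.413,"dz":-0.025,"rz":0.058}]' -1; python3 -c "
from h import *
plan(.54,-.06,.25,.373)"
```

```text
d [ 0.5716 -0.4145 -0.0234] r [ 0.     -0.      0.0579] rows 11.3 0.6validation failed for argument at $[0]...
```

```bash
python3 -m inch '[{"dx":0.57,"dy":-0.415,"dz":-0.025,"rx":0,"ry":0,"rz":0.058},{"dx":0.57,"dy":-0.415,"dz":-0.025,"rx":0,"ry":0,"rz":0.058},{"dx":0.57,"dy":-0.415,"dz":-0.025,"rx":0,"ry":0,"rz":0.058},{"dx":0.57,"dy":-0.415,"dz":-0.025,"rx":0,"ry":0,"rz":0.058},{"dx":0.57,"dy":-0.415,"dz":-0.025,"rx":0,"ry":0,"rz":0.058}]' -1; python3 -c "
from h import *
plan(.54,-.06,.25,.373)"
```

```text
time: 1.25
tool_pos: [0.3936, -0.3369, 0.2404]
tool_rot: [0.0, 0.983, 0.185, 0.0]
contact_force: [0.7, -0.7, 0.1]
gripper_width: 0.145
grasp_force: 0.0
d [ 0.2963 -0.2559 -0.012 ] r [ 0.0004 -0.0002 -0.0005] rows 6.3 0.0
```

```bash
python3 -m inch '[{"dx":0.2963,"dy":-0.256,"dz":-0.012,"rx":0,"ry":0,"rz":0},{"dx":0.2963,"dy":-0.256,"dz":-0.012,"rx":0,"ry":0,"rz":0},{"dx":0.2963,"dy":-0.256,"dz":-0.012,"rx":0,"ry":0,"rz":0},{"dx":0.2963,"dy":-0.256,"dz":-0.012,"rx":0,"ry":0,"rz":0},{"dx":0.2963,"dy":-0.256,"dz":-0.012,"rx":0,"ry":0,"rz":0}]' | head -2;  python3 -m inch '[{"dx":0.063,"dy":-0.054,"dz":0,"rx":0,"ry":0,"rz":0},{"dx":0.063,"dy":-0.054,"dz":0,"rx":0,"ry":0,"rz":0},{"dx":0.063,"dy":-0.054,"dz":0,"rx":0,"ry":0,"rz":0}]'; cat > look.py <<'E'
import sys
from h import *
def tl(X,p): # world pose -> tray frame
    c,s=np.cos(p[2]),np.sin(p[2]);d=np.array(X[:2])-p[:2];return np.array([c*d[0]+s*d[1],-s*d[0]+c*d[1]])*1e3
def look(name,wz=None,tray=True,p0=(.593,-.048,.373)):
    ci=optics.camera_info('wrist');im=optics.grab_frame('wrist');save(name,im);tp=None
    if tray:
        o=nets.outline_of('wrist','tray')
        if o:
            tp,i=fit(ci,o[0]['pixels'],T,p0);print('tray',tp.round(4),round(i,3),round(o[0]['confidence'],2))
    ref=tp if tp is not None else np.array(p0)
    for o in nets.outline_of('wrist','wedge_a'):
        b=o['bbox'];m=o['pixels']
        if m.sum()<300: continue
        edge=b[0]-b[2]/2<3 or b[0]+b[2]/2>636 or b[1]-b[3]/2<3 or b[1]+b[3]/2>476
        q=atz(ci,b[0],b[1],.02);intray=np.abs(tl(q,ref)).max()<110
        p,i=fitw(ci,m,.006 if intray else 0)
        print('wedge',np.round(b).astype(int),im[m].mean(0).round(),p.round(4),round(i,3),'edge' if edge else '','tray',tl(p,ref).round(1),np.degrees((p[2]-ref[2]+np.pi)%(2*np.pi)-np.pi).round(1) if intray else '')
    return tp
E
python3 -c "
from look import *
look('w1.png')"
```

```text
time: 1.75
tool_pos: [0.5103, -0.1157, 0.2483]
time: 2.05
tool_pos: [0.5414, -0.0573, 0.2478]
tool_rot: [-0.0, 0.982, 0.187, -0.0]
contact_force: [-0.3, -0.5, -0.0]
gripper_width: -0.002
grasp_force: 0.0
tray [ 0.5895 -0.0496  0.3753] 0.83 0.81
wedge [305 172  37 107] [168. 134.  83.] [ 0.5524 -0.0338 -2.7271] 0.967  tray [-28.8  28.3] -177.8
wedge [54 36 93 69] [145. 120.  76.] [0.5995 0.2421 4.2175] 0.692 edge tray [116.2 267.7] 
wedge [502 287  38  93] [125. 107.  70.] [ 0.507  -0.2916 -2.6031] 0.957  tray [-165.5 -194.9] 
wedge [196 297  92  54] [152.  84.  98.] [0.3685 0.0325 2.4265] 0.96  tray [-175.6  157.4] 
wedge [ 22 172  44  34] [122. 101.  65.] [0.4329 0.2855 1.9129] 0.625 edge tray [-23.  369.2] 
wedge [117 173  65  98] [156.  86.  25.] [ 0.4817  0.1414 -2.5065] 0.967  tray [-30.4 217.2] 
wedge [333 178 128 201] [126.  75.  39.] [ 0.6111 -0.0837 -2.7354] 0.173  tray [  7.5 -39.7] -178.2
```

View pics/w1.png

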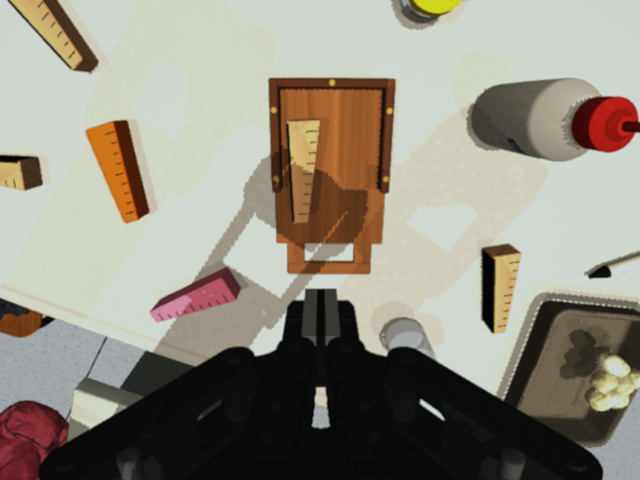

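The wrist view shows the tray centred at about (333,178), with wedge_a at (305,172), thick end toward the stop. The loose wedge is at (502,287). The top and wrist views agree on height to within 4 mm, with a constant x offset. The tray fit suffers because wedge_a hides part of it, so I'll refit with holes filled and compare the projected TCP with the fingertips.

```bash
python3 - <<'E'
import re
s=open('look.py').read()
s=s.replace("tp,i=fit(ci,o[0]['pixels'],T,p0)","""m=o[0]['pixels'].astype(np.uint8)
            for w in nets.outline_of('wrist','wedge_a'):
                if w['pixels'].sum()<.6*m.sum() and w['confidence']>.3: m|=cv2.dilate(w['pixels'].astype(np.uint8),np.ones((3,3)))*(cv2.dilate(m,np.ones((9,9))).astype(np.uint8))
            n,l,st,_=cv2.connectedComponentsWithStats(m);m=(l==1+st[1:,4].argmax()).astype(np.uint8)
            cs,_=cv2.findContours(m,0,1);m=cv2.drawContours(m*0,cs,-1,1,-1)
            tp,i=fit(ci,m,T,p0)""")
open('look.py','w').write(s)
E
python3 - <<'E'
from look import *
s=state();ci=optics.camera_info('wrist')
tp=look('w2.png')
print('tcp px',proj(ci,[s['tool_pos']]))
if tp is not None:
    im=cv2.imread('pics/w2.png');c,q=np.cos(tp[2]),np.sin(tp[2]);R=np.array([[c,-q,0],[q,c,0],[0,0,1]])
    for P in T:
        h=cv2.convexHull(proj(ci,P@R.T+[tp[0],tp[1],0]).astype(np.int32));cv2.polylines(im,[h],True,(255,255,0),1)
    t=proj(ci,[s['tool_pos']])[0].astype(int);cv2.circle(im,tuple(int(v) for v in t),3,(0,0,255),-1)
    cv2.imwrite('pics/w2o.png',cv2.resize(im[60:400,230:430],None,fx=1.7,fy=1.7,interpolation=2))
E
```

```text
tray [ 0.5894 -0.0497  0.3745] 0.974 0.92
wedge [51 36 95 72] [145. 122.  80.] [0.5982 0.2419 1.2498] 0.704 edge tray [114.8 268.1] 
wedge [193 295  94  51] [153.  84.  99.] [0.368  0.0326 2.4181] 0.941  tray [-175.9  157.6] 
wedge [ 20 170  36  31] [120.  99.  64.] [0.4326 0.286  1.9135] 0.615 edge tray [-23.1 369.8] 
wedge [500 288  41  89] [127. 109.  71.] [ 0.506  -0.2926 -2.6182] 0.959  tray [-166.5 -195.5] 
wedge [113 173  62 100] [156.  87.  27.] [ 0.4824  0.1416 -2.5041] 0.969  tray [-29.6 217.2] 
tcp px [[319.02529547 303.75156061]]
```

View pics/w2o.png

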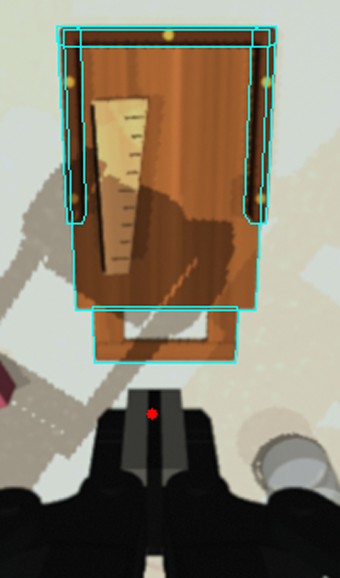

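```bash
cat >> look.py <<'E'
TP=np.array([.5895,-.0497,.3745])
def tw(x,y): 
    c,s=np.cos(TP[2]),np.sin(TP[2]);return TP[0]+(c*x-s*y)/1e3,TP[1]+(s*x+c*y)/1e3
def tplan(x,y,z,dyaw=0): plan(*tw(x,y),z/1e3,TP[2]+dyaw)
def where():
    s=state();print('t',round(s['time'],2),'tray TCP',tl(s['tool_pos'],TP).round(1),(s['tool_pos'][2]*1e3).round(1),'F tray',(Ro.from_euler('z',-TP[2]).apply(s['contact_force'])).round(1),'w',round(s['gripper_width'],2))
E
python3 -m inch '[{"dx":-0.072,"dy":-0.03,"dz":0.29,"rx":0,"ry":0,"rz":0},{"dx":-0.072,"dy":-0.03,"dz":0.29,"rx":0,"ry":0,"rz":0},{"dx":-0.072,"dy":-0.03,"dz":0.29,"rx":0,"ry":0,"rz":0},{"dx":-0.072,"dy":-0.03,"dz":0.29,"rx":0,"ry":0,"rz":0},{"dx":-0.072,"dy":-0.03,"dz":0.29,"rx":0,"ry":0,"rz":0}]' -1; python3 -c "
from look import *
where();tplan(-70,34,16)"
```

```text
time: 2.9
tool_pos: [0.4763, -0.058, 0.0132]
tool_rot: [-0.0, 0.983, 0.185, -0.001]
contact_force: [0.2, 0.7, 0.3]
gripper_width: 0.003
grasp_force: 0.0
t 2.9 tray TCP [-108.4   33.6] 13.2 F tray [0.4 0.6 0.3] w 0.0
d [ 0.048  -0.0006 -0.0036] r [-0.0007  0.0011 -0.0021] rows 0.8 0.0
```

```bash
python3 -m inch '[{"dx":0.023,"dy":0,"dz":0,"rx":0,"ry":0,"rz":0},{"dx":0.033,"dy":0,"dz":0,"rx":0,"ry":0,"rz":0},{"dx":0.041,"dy":0,"dz":0,"rx":0,"ry":0,"rz":0},{"dx":0.046,"dy":0,"dz":0,"rx":0,"ry":0,"rz":0},{"dx":0.051,"dy":0,"dz":0,"rx":0,"ry":0,"rz":0}]' >/dev/null; python3 -c "
from look import *
where()"; python3 -m inch '[{"dx":0.0025,"dy":0,"dz":0,"rx":0,"ry":0,"rz":0},{"dx":0.005,"dy":0,"dz":0,"rx":0,"ry":0,"rz":0}]' >/dev/null; python3 -c "
from look import *
where()"
```

```text
t 3.4 tray TCP [-64.4  32.5] 16.9 F tray [ 0.4 -0.1  0.1] w 0.01
t 3.6 tray TCP [-61.2  33. ] 16.1 F tray [-0.3 -0.4  0.2] w 0.0
```

```bash
for i in 1 2 3; do python3 -m inch '[{"dx":0.0025,"dy":0,"dz":0,"rx":0,"ry":0,"rz":0},{"dx":0.0025,"dy":0,"dz":0,"rx":0,"ry":0,"rz":0}]' >/dev/null; python3 -c "
from look import *
where()"; done
```

```text
t 3.8 tray TCP [-59.3  33.1] 15.9 F tray [-0.4  0.6  0.5] w -0.0
t 4.0 tray TCP [-59.   33.2] 15.4 F tray [-6.7 -0.5  2.5] w -0.0
t 4.2 tray TCP [-59.   33.4] 14.9 F tray [-12.5  -0.9   7.8] w 0.0
```

```bash
python3 -m inch '[{"dx":-0.02,"dy":0,"dz":0,"rx":0,"ry":0,"rz":0},{"dx":-0.02,"dy":0.01,"dz":-0.045,"rx":0,"ry":0,"rz":0},{"dx":0.025,"dy":0.054,"dz":-0.045,"rx":0,"ry":0,"rz":0},{"dx":0.07,"dy":0.054,"dz":-0.045,"rx":0,"ry":0,"rz":0},{"dx":0.07,"dy":0.054,"dz":0.0,"rx":0,"ry":0,"rz":0}]' >/dev/null; python3 -m inch '[{"dx":0,"dy":-0.012,"dz":0,"rx":0,"ry":0,"rz":0},{"dx":0,"dy":-0.016,"dz":0,"rx":0,"ry":0,"rz":0},{"dx":0,"dy":-0.019,"dz":0,"rx":0,"ry":0,"rz":0},{"dx":0,"dy":-0.02,"dz":0,"rx":0,"ry":0,"rz":0}]' >/dev/null;python3 -c "
from look import *
where()"; for i in 1 2 3; do python3 -m inch '[{"dx":0,"dy":-0.0025,"dz":0,"rx":0,"ry":0,"rz":0},{"dx":0,"dy":-0.0025,"dz":0,"rx":0,"ry":0,"rz":0}]' >/dev/null; python3 -c "
from look import *
where()"; done
```

```text
t 5.1 tray TCP [1.1 5.8] 17.3 F tray [-0.2 -0.5 -0.6] w -0.0
t 5.3 tray TCP [0.9 7.7] 16.7 F tray [ 1.1 -0.9 -0.1] w 0.0
t 5.5 tray TCP [0.6 9.9] 16.0 F tray [ 0.3  0.2 -0. ] w -0.0
t 5.7 tray TCP [ 0.5 11.9] 15.8 F tray [ 0.5  0.5 -0.1] w 0.0
```

```bash
for i in 1 2 3; do python3 -m inch '[{"dx":0,"dy":-0.0025,"dz":0,"rx":0,"ry":0,"rz":0},{"dx":0,"dy":-0.0025,"dz":0,"rx":0,"ry":0,"rz":0}]' >/dev/null; python3 -c "
from look import *
where()"; done
```

```text
t 5.9 tray TCP [ 0.6 12.4] 16.3 F tray [-1.1 -4.9  0.6] w 0.0
t 6.1 tray TCP [ 0.7 12.7] 17.0 F tray [ -1.6 -10.2   0.6] w -0.0
t 6.3 tray TCP [ 0.8 13. ] 17.6 F tray [ -3.1 -14.2   1.5] w -0.0
```

```bash
python3 -m inch '[{"dx":0,"dy":0.02,"dz":0,"rx":0,"ry":0,"rz":0},{"dx":0,"dy":0.02,"dz":-0.06,"rx":0,"ry":0,"rz":0},{"dx":0,"dy":0.02,"dz":-0.12,"rx":0,"ry":0,"rz":0},{"dx":0,"dy":0,"dz":-0.18,"rx":0,"ry":0,"rz":-0.1}]' >/dev/null; python3 -c "
from look import *
where();plan(.445,.25,.2,1.88)"
```

```text
t 6.7 tray TCP [ 0.2 16.7] 160.4 F tray [ 0.4 -0.1  1. ] w -0.0
d [ 0.0279 -0.3942 -0.0491] r [-8.000e-04 -1.000e-04 -9.037e-01] rows 6.4 9.0
```

```bash
python3 -m inch '[{"dx":0.006,"dy":-0.06,"dz":-0.03,"rx":0,"ry":0,"rz":-0.1},{"dx":0.012,"dy":-0.12,"dz":-0.05,"rx":0,"ry":0,"rz":-0.2},{"dx":0.018,"dy":-0.18,"dz":-0.05,"rx":0,"ry":0,"rz":-0.3},{"dx":0.024,"dy":-0.24,"dz":-0.05,"rx":0,"ry":0,"rz":-0.4},{"dx":0.028,"dy":-0.3,"dz":-0.05,"rx":0,"ry":0,"rz":-0.5}]' 1 >/dev/null; python3 -c "
from look import *
plan(.445,.25,.2,1.88)"
```

```text
d [ 0.0612 -0.0669 -0.0005] r [ 2.000e-04 -7.000e-04 -4.009e-01] rows 1.5 4.0
```

```bash
python3 -m inch '[{"dx":0.061,"dy":-0.067,"dz":0,"rx":0,"ry":0,"rz":-0.1},{"dx":0.061,"dy":-0.067,"dz":0,"rx":0,"ry":0,"rz":-0.2},{"dx":0.061,"dy":-0.067,"dz":0,"rx":0,"ry":0,"rz":-0.3},{"dx":0.061,"dy":-0.067,"dz":0,"rx":0,"ry":0,"rz":-0.4},{"dx":0.061,"dy":-0.067,"dz":0,"rx":0,"ry":0,"rz":-0.4}]' >/dev/null; python3 -c "
from look import *
where();look('w3.png',tray=False,p0=TP)"
```

```text
t 7.7 tray TCP [-24.5 330.3] 199.0 F tray [-0.2  0.7 -0.4] w 1.0
wedge [323 309 108  53] [129.  66.  18.] [ 0.4822  0.1418 -2.5085] 0.973  tray [-29.9 217.5] 
wedge [318 158  35 120] [115.  83.  52.] [0.434  0.2856 1.8748] 0.967  tray [-22.1 368.9] 
wedge [215 387  33  45] [116.  65.  77.] [ 0.3978 -0.0263  4.7911] 0.547  tray [-169.9   91.9] 
wedge [477 251 109  86] [96. 83. 53.] [0.5987 0.2407 4.2178] 0.966  tray [114.8 266.9] 
wedge [325 428 176  28] [51. 31. 17.] [ 0.5702  0.014  -2.8489] 0.302  tray [ 5.3 66.4] 175.3
```

View pics/w3.png

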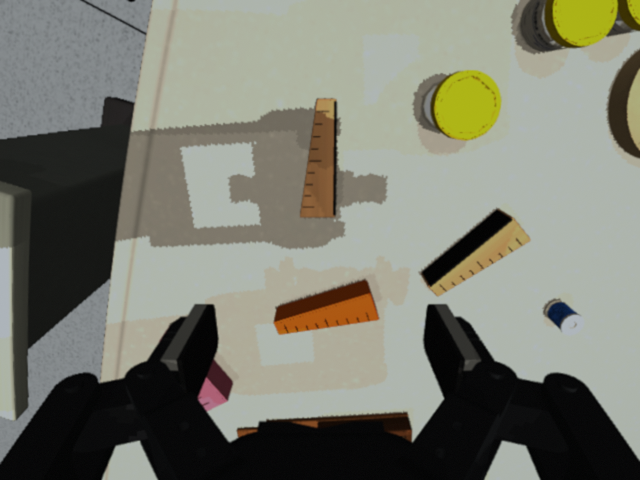

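The wrist view shows the wedge to grasp at (318,158), thick end near the gripper, black strip to the right. The second beech wedge is at (477,251).

```bash
python3 -c "
from look import *
plan(.4422,.2494,.003,1.8748)"
```

```text
d [ 0.0026 -0.0043  0.2451] r [-0.0004 -0.0002 -0.0035] rows 3.9 0.0
```

```bash
python3 -m inch '[{"dx":0.0026,"dy":-0.0043,"dz":0.06,"rx":0,"ry":0,"rz":-0.0035},{"dx":0.0026,"dy":-0.0043,"dz":0.12,"rx":0,"ry":0,"rz":-0.0035},{"dx":0.0026,"dy":-0.0043,"dz":0.18,"rx":0,"ry":0,"rz":-0.0035},{"dx":0.0026,"dy":-0.0043,"dz":0.225,"rx":0,"ry":0,"rz":-0.0035},{"dx":0.0026,"dy":-0.0043,"dz":0.245,"rx":0,"ry":0,"rz":-0.0035}]' 1 >/dev/null; python3 -m inch '[{"dx":0,"dy":0,"dz":0,"rx":0,"ry":0,"rz":0},{"dx":0,"dy":0,"dz":0,"rx":0,"ry":0,"rz":0},{"dx":0,"dy":0,"dz":0,"rx":0,"ry":0,"rz":0},{"dx":0,"dy":0,"dz":0,"rx":0,"ry":0,"rz":0},{"dx":0,"dy":0,"dz":0,"rx":0,"ry":0,"rz":0}]' -1; python3 -c "
from look import *
where()"
```

```text
time: 8.8
tool_pos: [0.4444, 0.2501, 0.0055]
tool_rot: [0.001, 0.591, 0.807, 0.002]
contact_force: [0.0, 0.6, 4.2]
gripper_width: 0.346
grasp_force: 59.9
t 8.8 tray TCP [-25.4 332.1] 5.5 F tray [0.3 0.6 4.2] w 0.35
```

```bash
python3 -m inch '[{"dx":0,"dy":0,"dz":-0.05,"rx":0,"ry":0,"rz":0},{"dx":0,"dy":0,"dz":-0.1,"rx":0,"ry":0,"rz":0.05},{"dx":0,"dy":0,"dz":-0.1,"rx":0,"ry":0,"rz":0.15}]' >/dev/null; python3 -c "
from look import *
tplan(-150,18,90)"
```

```text
d [-0.4221 -0.0368 -0.0015] r [ 0.0053 -0.0071  0.849 ] rows 6.8 8.5
```

```bash
python3 -m inch '[{"dx":-0.05,"dy":-0.004,"dz":0,"rx":0,"ry":0,"rz":0.1},{"dx":-0.1,"dy":-0.008,"dz":0,"rx":0,"ry":0,"rz":0.2},{"dx":-0.15,"dy":-0.012,"dz":0,"rx":0,"ry":0,"rz":0.3},{"dx":-0.2,"dy":-0.016,"dz":0,"rx":0,"ry":0,"rz":0.4},{"dx":-0.25,"dy":-0.02,"dz":0,"rx":0.003,"ry":-0.004,"rz":0.5}]' >/dev/null; python3 -c "
from look import *
tplan(-150,18,90)"
```

```text
d [-0.1314  0.1062 -0.0072] r [0.0004 0.0046 0.3485] rows 2.7 3.5
```

```bash
cat >> look.py <<'E'
def held(name,zoff=.0055):
    s=state();ci=optics.camera_info('wrist');im=optics.grab_frame('wrist');save(name,im);b=None
    c=proj(ci,[s['tool_pos']])[0]
    for o in nets.outline_of('wrist','wedge_a'):
        p,i=fitw(ci,o['pixels'],s['tool_pos'][2]-zoff)
        print('W',np.round(o['bbox']),i.round(3),'tray',tl(p,TP).round(1),'ang',np.degrees((p[2]-TP[2]+np.pi)%(2*np.pi)-np.pi).round(1),'rel TCP',tl(p,TP).round(1)-tl(s['tool_pos'],TP).round(1))
    where()
E
python3 -m inch '[{"dx":-0.04,"dy":0.032,"dz":-0.005,"rx":0,"ry":0.001,"rz":0.1},{"dx":-0.08,"dy":0.064,"dz":-0.007,"rx":0,"ry":0.002,"rz":0.2},{"dx":-0.12,"dy":0.096,"dz":-0.007,"rx":0,"ry":0.003,"rz":0.3},{"dx":-0.131,"dy":0.106,"dz":-0.007,"rx":0,"ry":0.0046,"rz":0.348},{"dx":-0.131,"dy":0.106,"dz":-0.007,"rx":0,"ry":0.0046,"rz":0.348}]' >/dev/null; python3 -c "
from look import *
held('w4.png');look('w4b.png',p0=TP)
tplan(-150,18,90)"
```

```text
W [116. 277. 160.  95.] 0.588 tray [-148.3  121.1] ang -53.2 rel TCP [  0.5 103.4]
W [279.  38.  50.  76.] 0.36 tray [-42.8  38.3] ang -9.4 rel TCP [106.   20.6]
W [323. 228.  87. 271.] 0.974 tray [-112.    14.4] ang 1.2 rel TCP [36.8 -3.3]
W [616. 266.  47. 154.] 0.496 tray [-107.1 -119.9] ang 16.6 rel TCP [  41.7 -137.6]
W [ 16.  69.  33. 131.] 0.32 tray [-90.1 146.3] ang -167.3 rel TCP [ 58.7 128.6]
W [356. 122. 233. 238.] 0.458 tray [-47.1  -9.3] ang -79.4 rel TCP [101.7 -27. ]
t 10.2 tray TCP [-148.2   19.6] 89.5 F tray [ 0.1 -0.  -1.3] w 0.35
tray [ 0.5907 -0.0494  0.369 ] 0.676 0.6
wedge [617 270  46 151] [33. 29. 20.] [ 0.4986 -0.2771 -2.2456] 0.607 edge tray [-168.  -179.1] 
wedge [285  38  52  77] [164. 141.  89.] [ 0.5765 -0.0145 -2.7608] 0.69 edge tray [-0.6 37.7] -179.3
wedge [324 227  84 272] [148. 117.  73.] [ 0.4832 -0.0798  0.3122] 0.425  tray [-111.2   10.4] 
wedge [496 368 114 101] [144. 146. 140.] [ 0.4082 -0.2477  4.4321] 0.707  tray [-241.7 -119.1] 
wedge [118 276 160  91] [171. 104. 122.] [0.3686 0.0325 2.4184] 0.975  tray [-177.6  156.5] 
wedge [ 15  68  31 134] [72. 30.  8.] [ 0.448   0.1262 -2.5379] 0.336 edge tray [-69.7 215.2] 
d [-0.0027  0.0027 -0.0008] r [-0.0001  0.0004  0.0061] rows 0.1 0.1
```

View pics/w4.png

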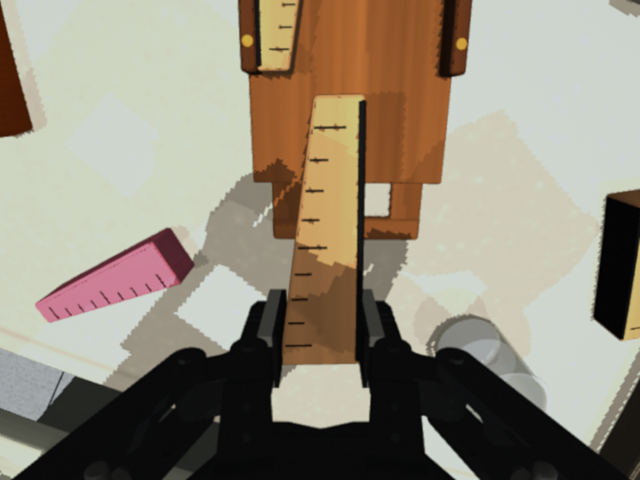

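The picture shows the held wedge at (323,228), thin end forward and straight. Wedge_a at (285,38) is home against the left edge.

```bash
python3 -m inch '[{"dx":0,"dy":0.002,"dz":0.05,"rx":0,"ry":0,"rz":0.014},{"dx":0,"dy":0.002,"dz":0.085,"rx":0,"ry":0,"rz":0.014},{"dx":0,"dy":0.002,"dz":0.095,"rx":0,"ry":0,"rz":0.014}]' >/dev/null; python3 -c "
from look import *
where()"; python3 -m inch '[{"dx":0.03,"dy":0,"dz":0,"rx":0,"ry":0,"rz":0},{"dx":0.06,"dy":0,"dz":0,"rx":0,"ry":0,"rz":0},{"dx":0.085,"dy":0,"dz":0,"rx":0,"ry":0,"rz":0},{"dx":0.098,"dy":0,"dz":0,"rx":0,"ry":0,"rz":0},{"dx":0.1,"dy":0,"dz":0,"rx":0,"ry":0,"rz":0}]' >/dev/null; python3 -c "
from look import *
where()"
```

```text
t 10.7 tray TCP [-150.2   20.1] 10.9 F tray [-9.9  4.9 37.2] w 0.35
t 11.2 tray TCP [-66.9  16.5] 14.2 F tray [ 0.2 -0.2 -0.3] w 0.35
```

```bash
python3 -m inch '[{"dx":0,"dy":0,"dz":0,"rx":0,"ry":0,"rz":0},{"dx":0,"dy":0,"dz":0,"rx":0,"ry":0,"rz":0},{"dx":-0.025,"dy":0,"dz":0,"rx":0,"ry":0,"rz":0},{"dx":-0.05,"dy":0,"dz":0,"rx":0,"ry":0,"rz":0}]' 0.3 >/dev/null;  python3 -m inch '[{"dx":0,"dy":0,"dz":0,"rx":0,"ry":0,"rz":0},{"dx":0,"dy":0,"dz":0,"rx":0,"ry":0,"rz":0},{"dx":0,"dy":0,"dz":0,"rx":0,"ry":0,"rz":0},{"dx":0,"dy":0,"dz":0,"rx":0,"ry":0,"rz":0}]' -1 >/dev/null; python3 -c "
from look import *
where()";  python3 -m inch '[{"dx":0.02,"dy":0,"dz":0,"rx":0,"ry":0,"rz":0},{"dx":0.03,"dy":0,"dz":0,"rx":0,"ry":0,"rz":0},{"dx":0.038,"dy":0,"dz":0,"rx":0,"ry":0,"rz":0},{"dx":0.042,"dy":0,"dz":0,"rx":0,"ry":0,"rz":0},{"dx":0.046,"dy":0,"dz":0,"rx":0,"ry":0,"rz":0}]' >/dev/null; python3 -c "
from look import *
where()"
```

```text
t 12.0 tray TCP [-107.5   16.8] 13.7 F tray [-0.5 -0.6 -0.4] w 0.0
t 12.5 tray TCP [-71.3  16.6] 13.2 F tray [-0.  -0.2 -0.1] w 0.0
```

```bash
python3 -m inch '[{"dx":0.005,"dy":0,"dz":0,"rx":0,"ry":0,"rz":0},{"dx":0.009,"dy":0,"dz":0,"rx":0,"ry":0,"rz":0},{"dx":0.012,"dy":0,"dz":0,"rx":0,"ry":0,"rz":0}]' >/dev/null; python3 -c "
from look import *
where()"; for i in 1 2 3; do python3 -m inch '[{"dx":0.0025,"dy":0,"dz":0,"rx":0,"ry":0,"rz":0},{"dx":0.0025,"dy":0,"dz":0,"rx":0,"ry":0,"rz":0}]' >/dev/null; python3 -c "
from look import *
where()"; done
```

```text
t 12.8 tray TCP [-61.6  16.3] 13.4 F tray [-0.2  0.5  1. ] w -0.0
t 13.0 tray TCP [-59.6  16.2] 13.5 F tray [ 0.2  1.3 -0.3] w 0.0
t 13.2 tray TCP [-59.1  16.4] 13.2 F tray [-5.4  0.2  3.9] w 0.0
t 13.4 tray TCP [-59.1  16.6] 12.7 F tray [-12.3  -1.1   7.2] w -0.0
```

```bash
python3 -m inch '[{"dx":-0.02,"dy":0,"dz":0,"rx":0,"ry":0,"rz":0},{"dx":-0.02,"dy":0.01,"dz":-0.048,"rx":0,"ry":0,"rz":0},{"dx":0.025,"dy":0.052,"dz":-0.048,"rx":0,"ry":0,"rz":0},{"dx":0.068,"dy":0.052,"dz":-0.048,"rx":0,"ry":0,"rz":0},{"dx":0.068,"dy":0.052,"dz":-0.004,"rx":0,"ry":0,"rz":0}]' >/dev/null; python3 -m inch '[{"dx":0,"dy":-0.006,"dz":0,"rx":0,"ry":0,"rz":0},{"dx":0,"dy":-0.009,"dz":0,"rx":0,"ry":0,"rz":0},{"dx":0,"dy":-0.011,"dz":0,"rx":0,"ry":0,"rz":0}]' >/dev/null;python3 -c "
from look import *
where()"; for i in 1 2 3 4; do python3 -m inch '[{"dx":0,"dy":-0.0025,"dz":0,"rx":0,"ry":0,"rz":0},{"dx":0,"dy":-0.0025,"dz":0,"rx":0,"ry":0,"rz":0}]' >/dev/null; python3 -c "
from look import *
where()"; done
```

```text
t 14.2 tray TCP [ -1.8 -17.1] 17.4 F tray [0.2 0.6 0.2] w 0.0
t 14.4 tray TCP [ -1.4 -15.4] 17.8 F tray [0.  0.3 0.8] w 0.0
t 14.6 tray TCP [ -1.7 -13.3] 17.0 F tray [ 0.4  0.2 -0.1] w -0.0
t 14.8 tray TCP [ -1.8 -11.2] 16.6 F tray [ 0.1 -0.   0.4] w 0.0
t 15.0 tray TCP [ -1.7 -11. ] 17.1 F tray [-1.6 -5.7  0.4] w 0.0
```

```bash
python3 -m inch '[{"dx":0,"dy":0.015,"dz":0,"rx":0,"ry":0,"rz":0},{"dx":0,"dy":0.015,"dz":-0.06,"rx":0,"ry":0,"rz":0},{"dx":0,"dy":0,"dz":-0.1,"rx":0,"ry":0,"rz":0}]' >/dev/null; python3 -c "
from look import *
where();plan(.579,.2104,.1,1.0762)"
```

```text
t 15.3 tray TCP [ -1.7 -10.7] 97.7 F tray [ 1.1 -0.7  1.3] w 0.0
d [ 0.1036 -0.3225 -0.0028] r [-3.000e-04  3.000e-04 -4.787e-01] rows 5.4 4.8
```

```bash
python3 -m inch '[{"dx":0.018,"dy":-0.06,"dz":0,"rx":0,"ry":0,"rz":-0.1},{"dx":0.037,"dy":-0.118,"dz":0,"rx":0,"ry":0,"rz":-0.2},{"dx":0.056,"dy":-0.176,"dz":0,"rx":0,"ry":0,"rz":-0.3},{"dx":0.075,"dy":-0.234,"dz":0,"rx":0,"ry":0,"rz":-0.4},{"dx":0.093,"dy":-0.29,"dz":0,"rx":0,"ry":0,"rz":-0.478}]' 1 >/dev/null; python3 -c "
from look import *
plan(.579,.2104,.004,1.0762)"
```

```text
d [ 0.0269 -0.0141  0.1156] r [-0.0005  0.0001  0.0041] rows 1.9 0.0
```

```bash
python3 -m inch '[{"dx":0.027,"dy":-0.014,"dz":0,"rx":0,"ry":0,"rz":0.004},{"dx":0.027,"dy":-0.014,"dz":0.05,"rx":0,"ry":0,"rz":0.004},{"dx":0.027,"dy":-0.014,"dz":0.095,"rx":0,"ry":0,"rz":0.004},{"dx":0.027,"dy":-0.014,"dz":0.115,"rx":0,"ry":0,"rz":0.004}]' >/dev/null; python3 -m inch '[{"dx":0,"dy":0,"dz":0,"rx":0,"ry":0,"rz":0},{"dx":0,"dy":0,"dz":0,"rx":0,"ry":0,"rz":0},{"dx":0,"dy":0,"dz":0,"rx":0,"ry":0,"rz":0},{"dx":0,"dy":0,"dz":0,"rx":0,"ry":0,"rz":0},{"dx":0,"dy":0,"dz":0,"rx":0,"ry":0,"rz":0}]' -1; python3 -m inch '[{"dx":0,"dy":0,"dz":-0.05,"rx":0,"ry":0,"rz":0},{"dx":0,"dy":0,"dz":-0.11,"rx":0,"ry":0,"rz":0}]'; python3 -c "
from look import *
tplan(-160,-10,90)"
```

```text
time: 16.7
tool_pos: [0.581, 0.2089, 0.0068]
tool_rot: [0.0, 0.86, 0.51, 0.001]
contact_force: [0.3, -0.1, -0.1]
gripper_width: 0.202
grasp_force: 57.7
time: 16.9
tool_pos: [0.5772, 0.208, 0.0909]
tool_rot: [-0.001, 0.86, 0.51, -0.003]
contact_force: [-0.3, 0.3, 0.3]
gripper_width: 0.207
grasp_force: 58.0
d [-0.4368  0.0491  0.0028] r [-0.002   0.0039  0.4644] rows 7.0 4.6
```

```bash
python3 -m inch '[{"dx":-0.06,"dy":0.007,"dz":0,"rx":0,"ry":0,"rz":0.095},{"dx":-0.12,"dy":0.014,"dz":0,"rx":0,"ry":0,"rz":0.19},{"dx":-0.18,"dy":0.021,"dz":0,"rx":0,"ry":0,"rz":0.285},{"dx":-0.24,"dy":0.028,"dz":0,"rx":0,"ry":0.002,"rz":0.38},{"dx":-0.3,"dy":0.034,"dz":0.002,"rx":-0.002,"ry":0.004,"rz":0.464}]' >/dev/null; python3 -c "
from look import *
tplan(-160,-10,90)"
```

```text
d [-0.0966  0.0978  0.0019] r [ 0.0015 -0.0053 -0.0027] rows 2.2 0.1
```

```bash
python3 -m inch '[{"dx":-0.05,"dy":0.05,"dz":0.001,"rx":0.0015,"ry":-0.005,"rz":-0.003},{"dx":-0.0966,"dy":0.098,"dz":0.002,"rx":0.0015,"ry":-0.005,"rz":-0.003},{"dx":-0.0966,"dy":0.098,"dz":0.002,"rx":0.0015,"ry":-0.005,"rz":-0.003},{"dx":-0.0966,"dy":0.098,"dz":0.002,"rx":0.0015,"ry":-0.005,"rz":-0.003}]' >/dev/null; python3 -c "
from look import *
held('w5.png',.0068);look('w5b.png',p0=TP,tray=False)
tplan(-160,-10,90)"
```

```text
W [ 76. 263. 152.  95.] 0.603 tray [-152.   111.8] ang -54.3 rel TCP [  7.4 122.2]
W [264.  27.  66.  54.] 0.524 tray [-44.5  47. ] ang -97.9 rel TCP [114.9  57.4]
W [217.  28.  46.  54.] 0.286 tray [-42.2  33.5] ang -178.1 rel TCP [117.2  43.9]
W [601. 252.  78. 159.] 0.568 tray [-107.8 -113.2] ang -161.1 rel TCP [  51.6 -102.8]
W [335. 226. 106. 272.] 0.974 tray [-122.6  -12.7] ang -178.5 rel TCP [36.8 -2.3]
t 17.9 tray TCP [-158.1   -8.9] 89.4 F tray [ 0.   1.  -1.1] w 0.21
wedge [220  29  46  58] [158. 130.  81.] [ 0.5734 -0.0026 -2.5188] 0.519 edge tray [ 2.2 49.7] -165.8
wedge [601 254  77 159] [94. 79. 50.] [ 0.506  -0.2921 -2.5913] 0.914 edge tray [-166.4 -195. ] 
wedge [336 226 100 267] [157. 127.  79.] [ 0.4887 -0.1137  0.2025] 0.419  tray [-117.3  -22.7] 
wedge [ 77 263 154  94] [168. 102. 120.] [0.3686 0.0323 2.4135] 0.966 edge tray [-175.6  157.1] 
wedge [268  29  64  58] [159. 138.  86.] [ 0.5522 -0.0592  2.0007] 0.54 edge tray [-38.2   4.8] 93.2
d [-0.0029  0.002  -0.0011] r [-0.001   0.0007  0.0048] rows 0.1 0.0
```

View pics/w5.png

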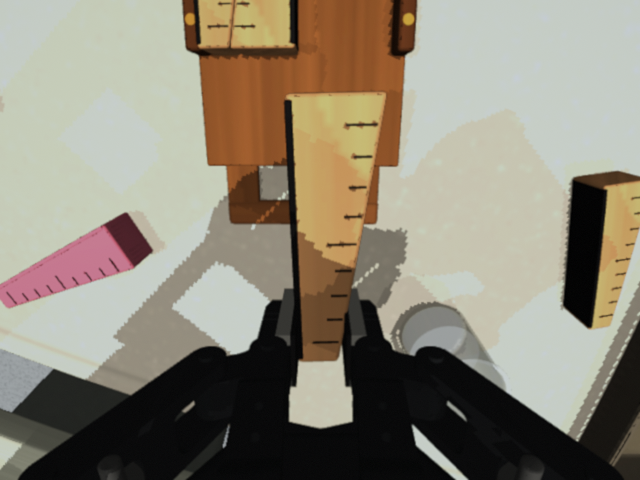

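```bash
python3 -m inch '[{"dx":0,"dy":0.002,"dz":0.05,"rx":0,"ry":0,"rz":0.0175},{"dx":0,"dy":0.002,"dz":0.083,"rx":0,"ry":0,"rz":0.0175},{"dx":0,"dy":0.002,"dz":0.092,"rx":0,"ry":0,"rz":0.0175},{"dx":0,"dy":0.002,"dz":0.092,"rx":0,"ry":0,"rz":0.0175}]' >/dev/null; python3 -c "
from look import *
where()"; python3 -m inch '[{"dx":0.03,"dy":0,"dz":0,"rx":0,"ry":0,"rz":0},{"dx":0.06,"dy":0,"dz":0,"rx":0,"ry":0,"rz":0},{"dx":0.09,"dy":0,"dz":0,"rx":0,"ry":0,"rz":0},{"dx":0.11,"dy":0,"dz":0,"rx":0,"ry":0,"rz":0},{"dx":0.113,"dy":0,"dz":0,"rx":0,"ry":0,"rz":0}]' >/dev/null; python3 -c "
from look import *
where()"
```

```text
t 18.4 tray TCP [-158.2   -9.7] 14.9 F tray [ 1.   0.5 -0.5] w 0.2
t 18.9 tray TCP [-65.5 -12.9] 17.0 F tray [-0.9 -1.   0.2] w 0.21
```

```bash
python3 -m inch '[{"dx":0,"dy":0,"dz":0.002,"rx":0,"ry":0,"rz":0},{"dx":0,"dy":0,"dz":0.002,"rx":0,"ry":0,"rz":0}]' >/dev/null; python3 -m inch '[{"dx":0,"dy":0,"dz":0,"rx":0,"ry":0,"rz":0},{"dx":0,"dy":0,"dz":0,"rx":0,"ry":0,"rz":0},{"dx":-0.025,"dy":0,"dz":0,"rx":0,"ry":0,"rz":-0.0175},{"dx":-0.05,"dy":0,"dz":0,"rx":0,"ry":0,"rz":-0.0175}]' 0.1 >/dev/null;  python3 -m inch '[{"dx":0,"dy":0,"dz":0,"rx":0,"ry":0,"rz":0},{"dx":0,"dy":0,"dz":0,"rx":0,"ry":0,"rz":0},{"dx":0,"dy":0,"dz":0,"rx":0,"ry":0,"rz":0},{"dx":0,"dy":0,"dz":0,"rx":0,"ry":0,"rz":0}]' -1 >/dev/null; python3 -c "
from look import *
where()";  python3 -m inch '[{"dx":0.02,"dy":0,"dz":0,"rx":0,"ry":0,"rz":0},{"dx":0.03,"dy":0,"dz":0,"rx":0,"ry":0,"rz":0},{"dx":0.038,"dy":0,"dz":0,"rx":0,"ry":0,"rz":0},{"dx":0.044,"dy":0,"dz":0,"rx":0,"ry":0,"rz":0},{"dx":0.048,"dy":0,"dz":0,"rx":0,"ry":0,"rz":0}]' >/dev/null; python3 -c "
from look import *
where()"
```

```text
t 19.9 tray TCP [-107.6  -12. ] 14.1 F tray [ 0.6 -0.7 -0.8] w -0.0
t 20.4 tray TCP [-69.6 -11.5] 13.6 F tray [ 0.4 -0.2 -0.1] w -0.0
```

```bash
python3 -m inch '[{"dx":0.005,"dy":0,"dz":0,"rx":0,"ry":0,"rz":0},{"dx":0.009,"dy":0,"dz":0,"rx":0,"ry":0,"rz":0},{"dx":0.01,"dy":0,"dz":0,"rx":0,"ry":0,"rz":0}]' >/dev/null; python3 -c "
from look import *
where()"; for i in 1 2 3; do python3 -m inch '[{"dx":0.0025,"dy":0,"dz":0,"rx":0,"ry":0,"rz":0},{"dx":0.0025,"dy":0,"dz":0,"rx":0,"ry":0,"rz":0}]' >/dev/null; python3 -c "
from look import *
where()"; done
```

```text
t 20.7 tray TCP [-61.7 -11.5] 13.6 F tray [ 0.1  0.1 -0. ] w 0.0
t 20.9 tray TCP [-59.8 -11.6] 13.7 F tray [0.1 0.3 0.1] w 0.0
t 21.1 tray TCP [-59.3 -11.3] 13.4 F tray [-4.8  1.   4. ] w -0.0
t 21.3 tray TCP [-59.3 -11.1] 13.0 F tray [-12.5   0.3   6.5] w -0.0
```

```bash
python3 -m inch '[{"dx":-0.025,"dy":0,"dz":0,"rx":0,"ry":0,"rz":0},{"dx":-0.04,"dy":0,"dz":-0.06,"rx":0,"ry":0,"rz":0},{"dx":-0.04,"dy":0,"dz":-0.12,"rx":0,"ry":0,"rz":-0.1},{"dx":-0.04,"dy":0,"dz":-0.15,"rx":0,"ry":0,"rz":-0.2},{"dx":-0.04,"dy":0,"dz":-0.15,"rx":0,"ry":0,"rz":-0.3}]' >/dev/null;  python3 -m inch '[{"dx":0,"dy":0,"dz":0,"rx":0,"ry":0,"rz":-0.1},{"dx":0,"dy":0,"dz":0,"rx":0,"ry":0,"rz":-0.2},{"dx":0,"dy":0,"dz":0,"rx":0,"ry":0,"rz":-0.3},{"dx":0,"dy":0,"dz":0,"rx":0,"ry":0,"rz":-0.4},{"dx":0,"dy":0,"dz":0,"rx":0,"ry":0,"rz":-0.5}]' 0.6 >/dev/null; python3 -c "
from look import *
where();plan(.54,-.2758,.13,3.673);print(state()['joint_pos'])"
```

```text
t 22.3 tray TCP [-87.7 -11.8] 133.7 F tray [0.9 0.  0.2] w 0.8
d [-0.2292  0.0314  0.0044] r [-1.0000e-04 -1.5000e-03 -1.3915e+00] rows 3.7 13.9
[-3.22423201e-01 -1.16409418e-01  1.94550228e+00  2.54904376e-04
  1.31431213e+00 -3.37468950e-01]
```

```bash
python3 -m inch '[{"dx":-0.02,"dy":0.003,"dz":0,"rx":0,"ry":0,"rz":-0.1},{"dx":-0.07,"dy":0.01,"dz":0,"rx":0,"ry":0,"rz":-0.2},{"dx":-0.12,"dy":0.017,"dz":0,"rx":0,"ry":0,"rz":-0.3},{"dx":-0.175,"dy":0.024,"dz":0,"rx":0,"ry":0,"rz":-0.4},{"dx":-0.229,"dy":0.031,"dz":0,"rx":0,"ry":0,"rz":-0.5}]' >/dev/null;  python3 -m inch '[{"dx":0,"dy":0,"dz":0,"rx":0,"ry":0,"rz":-0.1},{"dx":0,"dy":0,"dz":0,"rx":0,"ry":0,"rz":-0.2},{"dx":0,"dy":0,"dz":0,"rx":0,"ry":0,"rz":-0.3},{"dx":0,"dy":0,"dz":0,"rx":0,"ry":0,"rz":-0.4},{"dx":0,"dy":0,"dz":0,"rx":0,"ry":0,"rz":-0.5}]' >/dev/null;  python3 -m inch '[{"dx":0,"dy":0,"dz":0,"rx":0,"ry":0,"rz":-0.1},{"dx":0,"dy":0,"dz":0,"rx":0,"ry":0,"rz":-0.2},{"dx":0,"dy":0,"dz":0,"rx":0,"ry":0,"rz":-0.3},{"dx":0,"dy":0,"dz":0,"rx":0,"ry":0,"rz":-0.39},{"dx":0,"dy":0,"dz":0,"rx":0,"ry":0,"rz":-0.39}]' >/dev/null; python3 -c "
from look import *
where();look('w6.png',tray=False,p0=TP);plan(.54,-.2758,.004,3.673)"
```

```text
t 23.8 tray TCP [-130.1 -191.8] 133.4 F tray [-0.  -0.3  0.1] w 0.8
wedge [320 179  47 144] [112.  79.  49.] [ 0.5064 -0.2921 -2.6068] 0.976  tray [-166.  -195.2] 
wedge [547 360  50  43] [115.  88.  54.] [ 0.5288 -0.0797  1.2668] 0.453  tray [-67.5  -5.7] 51.1
wedge [573 372  36  61] [137. 111.  70.] [0.5587 0.0152 1.2566] 0.322  tray [-4.9 71.7] 50.5
wedge [500 392  73 110] [109.  86.  54.] [ 0.5953 -0.0615 -2.7196] 0.275  tray [  1.1 -13.1] -177.3
d [-0.0017 -0.0012  0.1618] r [ 0.0011 -0.0008 -0.0075] rows 2.6 0.1
```

View pics/w6.png

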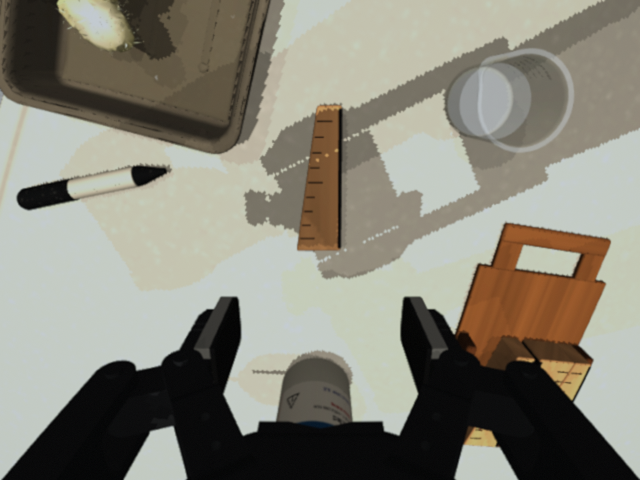

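The view shows the last wedge at (320,179), thick end near the fingers, with clear space around it. The beaker (510,100), the bottle (315,390) and the bin are all clear.

```bash
python3 -m inch '[{"dx":-0.002,"dy":-0.001,"dz":0.06,"rx":0,"ry":0,"rz":-0.007},{"dx":-0.002,"dy":-0.001,"dz":0.12,"rx":0,"ry":0,"rz":-0.007},{"dx":-0.002,"dy":-0.001,"dz":0.155,"rx":0,"ry":0,"rz":-0.007},{"dx":-0.002,"dy":-0.001,"dz":0.16,"rx":0,"ry":0,"rz":-0.007}]' >/dev/null; python3 -m inch '[{"dx":0,"dy":0,"dz":0,"rx":0,"ry":0,"rz":0},{"dx":0,"dy":0,"dz":0,"rx":0,"ry":0,"rz":0},{"dx":0,"dy":0,"dz":0,"rx":0,"ry":0,"rz":0},{"dx":0,"dy":0,"dz":0,"rx":0,"ry":0,"rz":0},{"dx":0,"dy":0,"dz":0,"rx":0,"ry":0,"rz":0}]' -1; python3 -m inch '[{"dx":0,"dy":0,"dz":-0.06,"rx":0,"ry":0,"rz":0},{"dx":0,"dy":0,"dz":-0.12,"rx":0,"ry":0,"rz":0},{"dx":0,"dy":0,"dz":-0.12,"rx":0,"ry":0,"rz":0}]'; python3 -c "
from look import *
tplan(-165,-32,100)"
```

```text
time: 24.8
tool_pos: [0.5422, -0.2769, 0.0087]
tool_rot: [0.001, -0.264, 0.965, -0.001]
contact_force: [0.5, 0.9, 6.1]
gripper_width: 0.346
grasp_force: 58.1
time: 25.1
tool_pos: [0.5453, -0.2789, 0.1113]
tool_rot: [0.005, -0.264, 0.965, -0.006]
contact_force: [0.5, -1.5, 0.8]
gripper_width: 0.348
grasp_force: 57.9
d [0.0167 0.2119 0.0112] r [-0.0069 -0.0128 -1.9883] rows 3.4 19.9
```

```bash
python3 -m inch '[{"dx":0.005,"dy":0.06,"dz":0,"rx":0,"ry":0,"rz":0.05},{"dx":0.01,"dy":0.12,"dz":0,"rx":0,"ry":0,"rz":0.15},{"dx":0.015,"dy":0.18,"dz":0,"rx":0,"ry":0,"rz":0.25},{"dx":0.0167,"dy":0.212,"dz":0,"rx":0,"ry":0,"rz":0.35},{"dx":0.0167,"dy":0.212,"dz":0,"rx":0,"ry":0,"rz":0.45}]' >/dev/null;  python3 -m inch '[{"dx":0,"dy":0,"dz":0,"rx":0,"ry":0,"rz":0.1},{"dx":0,"dy":0,"dz":0,"rx":0,"ry":0,"rz":0.2},{"dx":0,"dy":0,"dz":0,"rx":0,"ry":0,"rz":0.3},{"dx":0,"dy":0,"dz":0,"rx":0,"ry":0,"rz":0.4},{"dx":0,"dy":0,"dz":0,"rx":0,"ry":0,"rz":0.5}]' >/dev/null;  python3 -m inch '[{"dx":0,"dy":0,"dz":0,"rx":0,"ry":0,"rz":0.1},{"dx":0,"dy":0,"dz":0,"rx":0,"ry":0,"rz":0.2},{"dx":0,"dy":0,"dz":0,"rx":0,"ry":0,"rz":0.3},{"dx":0,"dy":0,"dz":0,"rx":0,"ry":0,"rz":0.4},{"dx":0,"dy":0,"dz":0,"rx":0,"ry":0,"rz":0.5}]' >/dev/null; python3 -c "
from look import *
where();tplan(-165,-32,95)"
```

```text
t 26.6 tray TCP [-168.4  -27.1] 102.1 F tray [ 0.5  0.3 -0.5] w 0.35
d [-0.0037  0.0066  0.0089] r [-7.000e-04  3.000e-04  7.463e-01] rows 0.2 7.5
```

```bash
python3 -m inch '[{"dx":0,"dy":0.006,"dz":0,"rx":0,"ry":0,"rz":0.1},{"dx":-0.003,"dy":0.006,"dz":0,"rx":0,"ry":0,"rz":0.2},{"dx":-0.003,"dy":0.006,"dz":0,"rx":0,"ry":0,"rz":0.3},{"dx":-0.003,"dy":0.006,"dz":0,"rx":0,"ry":0,"rz":0.4},{"dx":-0.003,"dy":0.006,"dz":0.008,"rx":0,"ry":0,"rz":0.5}]' >/dev/null;  python3 -m inch '[{"dx":0,"dy":0,"dz":0,"rx":0,"ry":0,"rz":0.1},{"dx":0,"dy":0,"dz":0,"rx":0,"ry":0,"rz":0.2},{"dx":0,"dy":0,"dz":0,"rx":0,"ry":0,"rz":0.246},{"dx":0,"dy":0,"dz":0,"rx":0,"ry":0,"rz":0.246},{"dx":0,"dy":0,"dz":0,"rx":0,"ry":0,"rz":0.246}]' >/dev/null; python3 -c "
from look import *
held('w7.png',.007);tplan(-165,-32,95)"
```

```text
W [181.  23.  49.  45.] 0.25 tray [-47.   27.8] ang -174.3 rel TCP [118.2  59. ]
W [284.  23.  44.  47.] 0.277 tray [-63.  -10.3] ang 178.9 rel TCP [102.2  20.9]
W [ 64. 246. 127.  83.] 0.615 tray [-150.6  103.4] ang -58.5 rel TCP [ 14.6 134.6]
W [327. 230.  90. 263.] 0.959 tray [-130.   -35.1] ang 0.2 rel TCP [35.2 -3.9]
W [262. 108. 227. 212.] 0.621 tray [-69.  -31.1] ang -59.5 rel TCP [96.2  0.1]
t 27.7 tray TCP [-165.2  -31.2] 95.5 F tray [-0.5  0.1 -0.2] w 0.35
d [0.0002 0.001  0.0006] r [-0.0008  0.0008  0.0052] rows 0.0 0.1
```

View pics/w7.png

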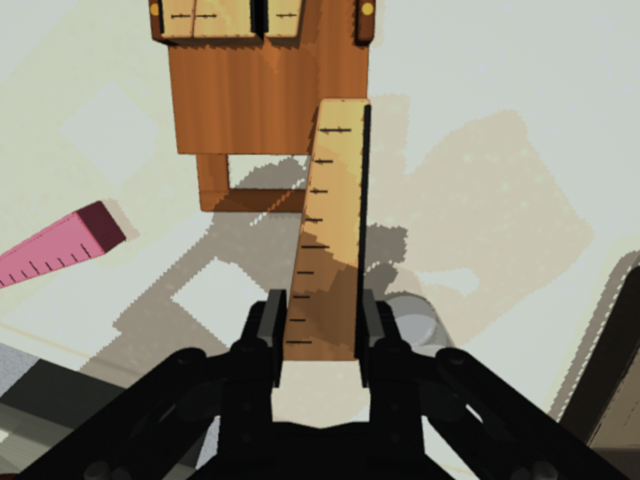

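The view shows the held wedge at (327,230), straight, aimed at the free right lane. The three packed wedges are at the top, with a small gap before the third.

```bash
python3 -m inch '[{"dx":0,"dy":0.0015,"dz":0.05,"rx":0,"ry":0,"rz":0.003},{"dx":0,"dy":0.0015,"dz":0.09,"rx":0,"ry":0,"rz":0.003},{"dx":0,"dy":0.0015,"dz":0.1,"rx":0,"ry":0,"rz":0.003},{"dx":0,"dy":0.0015,"dz":0.1,"rx":0,"ry":0,"rz":0.003}]' >/dev/null; python3 -c "
from look import *
where()"; python3 -m inch '[{"dx":0.03,"dy":0,"dz":0,"rx":0,"ry":0,"rz":0},{"dx":0.055,"dy":0,"dz":0,"rx":0,"ry":0,"rz":0},{"dx":0.08,"dy":0,"dz":0,"rx":0,"ry":0,"rz":0},{"dx":0.105,"dy":0,"dz":0,"rx":0,"ry":0,"rz":0},{"dx":0.12,"dy":0,"dz":0,"rx":0,"ry":0,"rz":0}]' ; python3 -c "
from look import *
where()"
```

```text
t 28.1 tray TCP [-165.6  -32. ] 14.9 F tray [-0.2  0.6 -1.3] w 0.34
time: 28.6
tool_pos: [0.5388, -0.1048, 0.0167]
tool_rot: [0.0, 0.982, 0.188, 0.0]
contact_force: [-0.9, -0.5, -0.3]
gripper_width: 0.342
grasp_force: 59.0
t 28.6 tray TCP [-67.3 -32.7] 16.7 F tray [-1.  -0.1 -0.3] w 0.34
```

```bash
python3 -m inch '[{"dx":0,"dy":0,"dz":0.002,"rx":0,"ry":0,"rz":0},{"dx":0,"dy":0,"dz":0.002,"rx":0,"ry":0,"rz":0}]' >/dev/null; python3 -m inch '[{"dx":0,"dy":0,"dz":0,"rx":0,"ry":0,"rz":0},{"dx":0,"dy":0,"dz":0,"rx":0,"ry":0,"rz":0},{"dx":-0.025,"dy":0,"dz":0,"rx":0,"ry":0,"rz":0},{"dx":-0.05,"dy":0,"dz":0,"rx":0,"ry":0,"rz":0}]' 0.3 >/dev/null;  python3 -m inch '[{"dx":0,"dy":0,"dz":0,"rx":0,"ry":0,"rz":0},{"dx":0,"dy":0,"dz":0,"rx":0,"ry":0,"rz":0},{"dx":0,"dy":0,"dz":0,"rx":0,"ry":0,"rz":0},{"dx":0,"dy":0,"dz":0,"rx":0,"ry":0,"rz":0}]' -1 >/dev/null; python3 -c "
from look import *
where()";  python3 -m inch '[{"dx":0.02,"dy":0,"dz":0,"rx":0,"ry":0,"rz":0},{"dx":0.03,"dy":0,"dz":0,"rx":0,"ry":0,"rz":0},{"dx":0.038,"dy":0,"dz":0,"rx":0,"ry":0,"rz":0},{"dx":0.044,"dy":0,"dz":0,"rx":0,"ry":0,"rz":0},{"dx":0.048,"dy":0,"dz":0,"rx":0,"ry":0,"rz":0}]' >/dev/null; python3 -c "
from look import *
where()"; python3 -m inch '[{"dx":0.003,"dy":0,"dz":0,"rx":0,"ry":0,"rz":0},{"dx":0.006,"dy":0,"dz":0,"rx":0,"ry":0,"rz":0}]' >/dev/null; python3 -c "
from look import *
where()"
```

```text
t 29.6 tray TCP [-108.7  -32.3] 13.9 F tray [-0.7 -0.6  0.3] w 0.0
t 30.1 tray TCP [-70.6 -32. ] 13.6 F tray [-1.4 -0.3  0.9] w -0.0
t 30.3 tray TCP [-66.1 -32. ] 13.5 F tray [-0.1 -0.8  0.2] w 0.0
```

```bash
for i in 1 2 3 4 5 6; do python3 -m inch '[{"dx":0.0025,"dy":0,"dz":0,"rx":0,"ry":0,"rz":0},{"dx":0.0025,"dy":0,"dz":0,"rx":0,"ry":0,"rz":0}]' >/dev/null; python3 -c "
from look import *
where()"; done
```

```text
t 30.5 tray TCP [-64.  -32.1] 13.7 F tray [ 0.4  0.7 -1. ] w -0.0
t 30.7 tray TCP [-62.  -32.1] 13.7 F tray [ 0.   0.4 -0. ] w 0.0
t 30.9 tray TCP [-59.9 -32.1] 13.7 F tray [-0.2  0.  -0.3] w 0.0
t 31.1 tray TCP [-59.3 -31.9] 13.4 F tray [-5.4 -0.4  3.3] w 0.0
t 31.3 tray TCP [-59.3 -31.7] 13.1 F tray [-11.9   0.5   7.6] w 0.01
t 31.5 tray TCP [-59.3 -31.6] 12.7 F tray [-18.9   0.5   9.5] w 0.0
```

```bash
python3 -m inch '[{"dx":-0.03,"dy":0,"dz":0,"rx":0,"ry":0,"rz":0},{"dx":-0.05,"dy":0,"dz":-0.06,"rx":0,"ry":0,"rz":0},{"dx":-0.06,"dy":-0.02,"dz":-0.12,"rx":0,"ry":0,"rz":0},{"dx":-0.06,"dy":-0.03,"dz":-0.16,"rx":0,"ry":0,"rz":0},{"dx":-0.06,"dy":-0.04,"dz":-0.16,"rx":0,"ry":0,"rz":0}]' >/dev/null; python3 - <<'E'
from look import *
where();ci=optics.camera_info('wrist');im=optics.grab_frame('wrist')
for x in (-50,50):
  for y in (-50,50):
    print(x,y,proj(ci,[[*tw(x,y),.028]]).round())
big=im.copy()
for y0 in range(-50,50,2):
    a,b=proj(ci,[[*tw(-50,y0),.036],[*tw(-50,y0+2),.036]]).astype(int)
    if y0%4==0: cv2.line(big,tuple(map(int,a)),tuple(map(int,b)),(0,255,255),1)
c=proj(ci,[[*tw(0,0),.03]])[0].astype(int)
y0=max(c[1]-110,0);x0=max(c[0]-110,0)
save('w8.png',cv2.resize(big[y0:y0+200,x0:x0+220],None,fx=2.9,fy=2.9,interpolation=cv2.INTER_CUBIC))
E
```

```text
t 32.0 tray TCP [-99.   -2.5] 148.6 F tray [ 1.2 -0.8  0.8] w 0.0
-50 -50 [[386. 156.]]
-50 50 [[244. 156.]]
50 -50 [[393.   0.]]
50 50 [[237.  -0.]]
```

View pics/w8.png

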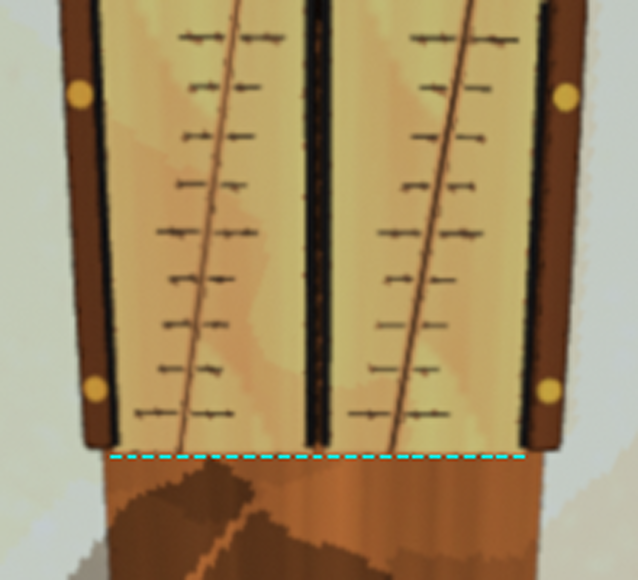

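All four wedges lie flat and straight, and their ends are flush with the ends of the tray edges (at about row 450). The robot is clear of everything, so I'm handing in.

```bash
python3 -c "
from plant import ticket
print(ticket.job_done())"
```

```text
the job is handed in; nothing more can be done
None
```

All four wedges are packed in the tray, alternating thick and thin ends and pushed home against the back stop with the front ends flush. The arm finished about 32 s into the 72 s limit. I moved nothing near the jars, beaker or wash bottle, but I didn't check them again with a camera at the end.

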